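# Sweep the loose screw caps off the sorting board into the catch bin

## Task

Sweep the three loose white screw caps along the raised dark grey sorting board with your fingertips, off its open edge, so that all three drop into the catch bin below. Push them only: do not pick any cap up off the board. Leave the small beaker and the jar on the board, and the flask and the bottle on the bench, standing where they are.

Things in the scene. Friction and masses are not known exactly. Their poses are not given: they have to be found in the camera images.
- board: Fixed dark grey raised sorting board, 264 mm (its x) by 320 mm (its y), its top face 50 mm above the bench. Origin on the bench; the board runs from x = -132 to +132 mm and from y = -130 (the open edge) to +190 mm. An aluminium rim 8 mm thick and 12 mm high above the top face runs along both x sides and the +y end; the -y edge has no rim. Caps are swept along the board's -y direction. Place and yaw vary.
- bin: Fixed lighter grey open-topped catch bin standing against the board's open (-y) edge; it moves and turns with the board, same axes. 264 mm (x) by 120 mm (y) outside, walls and floor 4 mm. Origin under its centre on the bench, 192 mm from the board's origin along the board's -y. The wall next to the board is 46 mm high (4 mm below the board's top face), the other three 70 mm.
- cap_a: Loose white ribbed screw cap, a flat disc 32 mm in diameter and 14 mm high, about 15 g, lying on the board. Origin at the centre of its underside, z up at the start. It slides on the board, and does not roll.
- cap_b: Another loose white screw cap just like cap_a (32 mm in diameter, 14 mm high, origin at the centre of the underside).
- cap_wide: Loose white wide-mouth screw cap, a flat disc 44 mm in diameter and 16 mm high, about 25 g, lying on the board. Origin at the centre of its underside.
- beaker: Small empty glass beaker, 50 mm across and 58 mm high, standing loose on the board near its rimmed +y end. To be left alone. Origin at the centre of its underside, z up.
- jar: Small amber glass jar with a black lid, 46 mm across and 58 mm high, standing loose on the board near its rimmed +y end beside the beaker (the two may be either way round). To be left alone. Origin at the centre of its underside, z up.
- flask: Conical glass flask, 80 mm across its foot and 122 mm high, standing loose on the bench to the left of the board. To be left alone. Origin at the centre of its underside, z up.
- reagent: White plastic reagent bottle, 64 mm across and 140 mm high, standing loose on the bench to the right of the bin. To be left alone. Origin at the centre of its underside, z up.

How it is judged:
By the outcome, as a careful person would: the job done as asked, in the order asked, and still so for the second after the job is handed in, with the robot touching nothing.
It also fails if it takes over 45 s, if anything falls off the work surface, if the arm or the gripper's body presses on something with over 40 N, if the wrist force passes 120 N, or if a joint passes its speed limit or range.

## Robot

A 6-joint arm with a two-finger parallel gripper is mounted at the origin on the work surface. World frame = base frame: x ahead of the robot, y to its left, z up, the work surface at z = 0. Lengths are in m, angles in rad, forces in N, time in s.
With the tool pointing down it reaches from about 0.35 to 0.775 m from the base axis. Payload 5.5 kg.
Tool frame: the origin (TCP) lies midway between the tips of the shut fingers; the grasp point (between the pads) lies 19 mm behind it (pinch_z is the distance from the TCP to the grasp point, in m); z points along the fingers, x is the direction in which the jaws open and shut, and the axes are right-handed (so a half turn about z gives the same grasp; the last joint's range is limited). The gripper opens to 85 mm and grips with 20 to 120 N. Pads are 22 mm wide; open, the fingers measure 114 mm over their backs; the gripper's body (76 mm by 85 mm) begins 54 mm behind the grasp point. The pads swing forward as they close: fully open they stand 13 mm farther back than shut.
Start: joints at [-1.482, 0.313, 0.046, 1.304, 0, 1.431], TCP at [0.13, -0.56, 0.231] pointing down, gripper open.
Joint ranges: [-2.76, 2.76], [-0.86, 1.69], [-1.03, 1.26], [-2.2, 2.34], [-1.47, 1.5], [-3.14, 3.14]. Speed limits (rad/s): [2.57, 2.57, 3.14, 3.14, 3.14, 3.14].

## Interface

Orientations are given as a unit quaternion [w, x, y, z].
In Python, from workcell import get_state, read_camera, camera_info, hand_in, trace, pinch_z gives the robot as it stands. The module is installed in compiled form; this text tells all that it offers.
- The arm moves only by the tool arm_command, never from a script. Its argument "steps" is text: rows parted by semicolons, each of 4 numbers parted by spaces: the shift along the world's x, y, z in mm, then the turn about the world's z in rad. In form: tx ty tz spin; .... A call has 1 to 20 rows; each row is the pose to reach, as a shift and turn from the pose measured when the call began; what a row does not reach only later rows make up. A row lasts 1/8 s, in which the tool goes at most 62.5 mm and 10.7 degrees, less where a joint would pass 70% of its speed; a pose out of reach is approached as far as the arm can. A call with a gripper value outside its range is refused whole. "fingers" is the gripper command: -1 is shut, 1 is fully open, values between are in proportion, set as the call begins (left out, the last holds). The fingers move at their own pace and stop on an object; "newtons" is the grip in N (left out, the last holds). Time passes only in rows, so rows that repeat a pose let the fingers close. It gives the time, the measured TCP pose, the force and the opening at its end, in the units of the state.
- get_state(): the state, without advancing time (a new reading comes with each control period).
- read_camera(name): name is "scene" or "top" or "wrist"; returns the picture (384x512x3 uint8, red, green, blue); there is no depth.
- camera_info(name): a dict with "mtx" (3x3 intrinsics, pixels), "R" (3x3) and "t" (3): a world point X has camera coordinates R X + t. Camera axes: x right, y down, z forward; pixel columns grow to the right and rows downward; lengths in m; the calibration is good to about 2 mm. A picture is of the moment at which its call begins: read the wrist's pose just before it. camera_info takes no time and is no camera call; for the wrist camera it gives the pose at the moment of the call.
- hand_in(): hands the job in, once; it reports no verdict.
Trained networks look in the newest picture that a camera, given by its name, has taken for a name from the list of things; names that differ only in an ending like _2 or _b are one class to them, and where a whole thing is asked for, a point or a joint stands for the part that bears it (a point fixed in the world has none). Each returns a list of dicts, best first, with "score" (0 to 1); they miss things now and then, are a little off and sometimes report something else, mostly with a low value. They report only what shows in the picture. A call takes as long as a camera call.
- trace(camera, name): "mask" (384x512 bool, what is visible of it) and "box" ([left, top, width, height] in pixels, round what is visible of it).
The state is a dict: "clock": time; "joint_pos": joint angles; "qvel": joint speeds; "tau": joint torques, N m; "tcp_pos": TCP position; "orientation": TCP orientation; "wrist_force": force on the tool from outside, world axes, zero at the start; "ft_torque": the same for the moment, N m; "finger_gap": finger opening in m.
Only numpy, scipy, OpenCV 4.12 (cv2) and the standard library are available. Lean on these libraries where they do the work, as an engineer would, in place of code of your own. Each camera call takes 0.05 s, during which the arm holds its last target.

## Working session

There is one attempt and no reset: what is moved stays moved. The work goes in short steps, Python scripts to look and compute and a tool call to move; the robot and the scene stay as the last step left them, time stands still between calls to the robot, and variables do not carry over. Pictures are saved under pics/ and viewed, and the job is handed in when it is done.

Besides the shell and the picture viewer there is one more tool, called after "Request:" by a JSON object that holds its "api" and its "payload", one argument or row to a line. arm_command: Moves the arm, as the interface text tells. Its arguments: {"type":"object","properties":{"steps":{"type":"string"},"fingers":{"type":"number"},"newtons":{"type":"number"}},"required":["steps"]}

```bash
mkdir -p pics; ls
python3 - <<'E'
from workcell import *
import cv2
print(get_state())
for n in ("top","scene"):
    im=read_camera(n); cv2.imwrite(f"pics/{n}0.png",im[:,:,::-1])
    print(n,camera_info(n))
print(pinch_z)
E
```

```text
pics
{'clock': 0.0, 'joint_pos': array([-1.48157109e+00,  3.14023387e-01,  4.49564636e-02,  1.30359484e+00,
       -3.02742599e-06,  1.43122716e+00]), 'qvel': array([ 0.00091753,  0.001281  ,  0.00012621, -0.00117902, -0.00012558,
        0.00035257]), 'tau': array([ 1.00620131e-03, -4.80631328e+01,  2.98531008e+01,  1.96766958e-02,
        1.32937510e-05,  9.56051707e-06]), 'tcp_pos': array([ 0.13037222, -0.55949114,  0.23038659]), 'orientation': array([-6.74878823e-04,  7.83199350e-01, -6.21769980e-01, -6.43818981e-04]), 'wrist_force': array([ 0.75444917, -0.53132578,  0.32589391]), 'ft_torque': array([0.00972681, 0.02768383, 0.00519576]), 'finger_gap': 0.08559381907500019}
top {'mtx': array([[421.40643412,   0.        , 258.83284406],
       [  0.        , 421.40643412, 183.99933534],
       [  0.        ,   0.        ,   1.        ]]), 'R': array([[-0.00652736, -0.99980844,  0.01845221],
       [-0.99022148,  0.00389112, -0.13944994],
       [ 0.13935143, -0.01918201, -0.99005719]]), 't': array([-0.01569301,  0.55055523,  1.1091894 ])}
scene {'mtx': array([[491.99208376,   0.        , 258.25853701],
       [  0.        , 491.99208376, 198.92245081],
       [  0.        ,   0.        ,   1.        ]]), 'R': array([[-0.11053736,  0.99386052,  0.00476981],
       [ 0.72514668,  0.08393107, -0.68346022],
       [-0.67966446, -0.07208908, -0.72997218]]), 't': array([ 0.07521783, -0.37596008,  1.79629347])}
0.0187
```

View pics/top0.png

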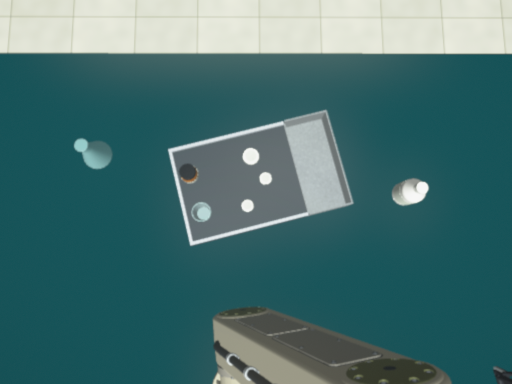

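View pics/scene0.png

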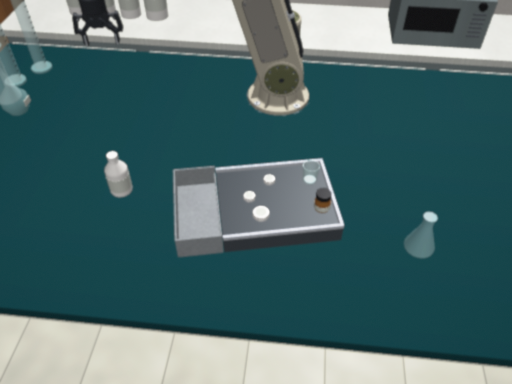

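```bash
cat > h.py <<'E'
import numpy as np, cv2
from workcell import *
def ray(cam,uv,z):
    ci=camera_info(cam);K,R,t=ci["mtx"],ci["R"],ci["t"]
    d=R.T@np.linalg.inv(K)@np.array([uv[0],uv[1],1.0]);c=-R.T@t
    return c+d*(z-c[2])/d[2]
def proj(cam,X):
    ci=camera_info(cam);p=ci["R"]@np.asarray(X,float)+ci["t"];q=ci["mtx"]@p;return q[:2]/q[2]
E
python3 - <<'E'
from h import *
for n in ("board","bin","cap_a","cap_wide","beaker","jar","flask","reagent"):
    for d in trace("top",n)[:4]:
        m=d["mask"];ys,xs=np.nonzero(m)
        print(n,round(d["score"],2),d["box"],m.sum(),xs.mean().round(1),ys.mean().round(1))
print(get_state()["clock"])
E
```

```text
board 0.75 [168.0, 113.2, 186.2, 132.6] 15076 261.9 176.1
bin 0.66 [282.2, 107.5, 69.3, 107.3] 4516 316.9 162.1
cap_a 0.46 [241.1, 199.3, 14.1, 12.5] 105 247.0 204.5
cap_a 0.4 [256.5, 174.2, 11.1, 7.7] 118 264.7 177.6
cap_wide 0.52 [240.3, 149.0, 18.3, 16.3] 192 250.0 155.2
beaker 0.71 [190.8, 200.4, 21.2, 19.5] 311 200.7 211.2
jar 0.8 [181.6, 160.5, 18.9, 27.8] 298 188.2 172.4
jar 0.38 [188.4, 203.5, 22.3, 17.2] 284 200.2 211.1
flask 0.63 [74.2, 138.8, 35.8, 29.4] 742 94.6 152.2
reagent 0.59 [389.7, 176.2, 40.8, 30.0] 764 408.0 190.9
reagent 0.32 [281.0, 109.4, 70.7, 105.7] 4483 316.8 162.0
0.5
```

Run:
```python
from h import *
im=cv2.imread("pics/top0.png")
c=im[100:255,155:365]
cv2.imwrite("pics/crop0.png",cv2.resize(c,None,fx=3.8,fy=3.8,interpolation=cv2.INTER_CUBIC))
# caps: white blobs by threshold inside board
hsv=cv2.cvtColor(im,cv2.COLOR_BGR2HSV)
m=((hsv[...,2]>170)&(hsv[...,1]<50)).astype(np.uint8); 
n,l,s,ce=cv2.connectedComponentsWithStats(m)
for i in range(1,n):
    if 160<ce[i][0]<440 and 100<ce[i][1]<260 and s[i][4]>20: print(s[i],ce[i].round(1),ray("top",ce[i],0.064).round(4))
for p,z in [((169.5,150),.062),((191,244),.062),((308,213.5),.062),((284,122.5),.062),((326,110.5),.07),((352.5,203),.07)]:
    print(p,ray("top",p,z).round(4))
```

```text
[ 168  119  180  126 4649] [289.7 171.7] [ 0.5799 -0.101   0.064 ]
[242 148  17  17 226] [250.4 155.9] [0.6232 0.004  0.064 ]
[259 172  13  13 131] [265.1 177.9] [ 0.5633 -0.0348  0.064 ]
[393 182  36  23 528] [411.8 193.4] [ 0.52   -0.4268  0.064 ]
[241 199  13  13 128] [247.  205.2] [0.4903 0.0134 0.064 ]
[193 202  18  19 201] [203.2 211.1] [0.4755 0.1288 0.064 ]
(169.5, 150) [0.6404 0.2215 0.062 ]
(191, 244) [0.3899 0.1599 0.062 ]
(308, 213.5) [ 0.4678 -0.1478  0.062 ]
(284, 122.5) [ 0.7163 -0.0879  0.062 ]
(326, 110.5) [ 0.7475 -0.2023  0.07  ]
(352.5, 203) [ 0.4944 -0.2653  0.07  ]
```

View pics/crop0.png

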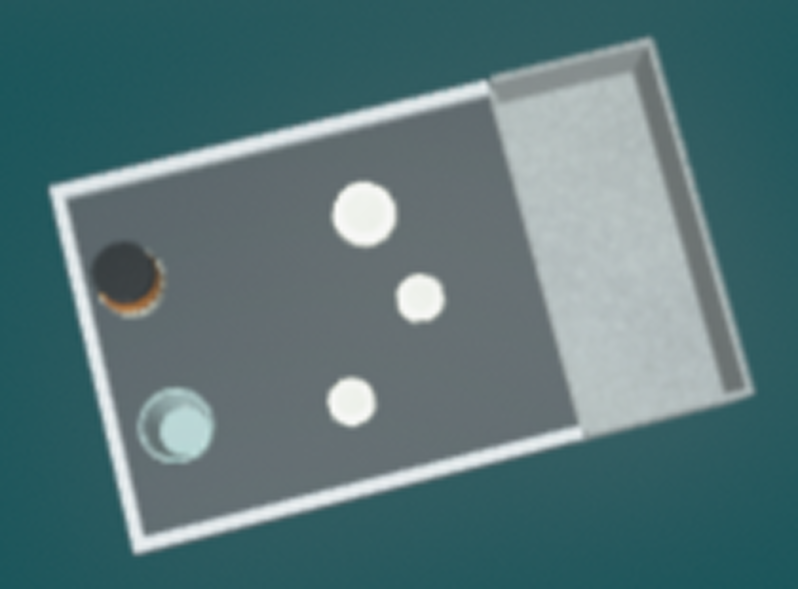

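The top view shows three white caps, at px (250,156), (265,178) and (247,205). The open edge runs from (284,122) to (308,213). The beaker and jar are at the left end. The corner distances match the given sizes: 0.258 by 0.319 m, against 0.264 by 0.320. Board yaw is about 13.9° and its origin about (0.561, 0.007). I'll move above the start of the first stroke.

Request:
{"api": "arm_command", "payload": {
  "steps": "350 611 0 1.585;350 611 0 1.585;350 611 0 1.585;350 611 0 1.585;350 611 0 1.585;350 611 0 1.585;350 611 0 1.585;350 611 0 1.585;350 611 0 1.585;350 611 0 1.585;350 611 0 1.585;350 611 0 1.585;350 611 -100 1.585;350 611 -100 1.585;350 611 -100 1.585",
  "fingers": -0.65
}}

```text
clock: 2.38
tcp_pos: [0.4775, 0.0505, 0.1288]
orientation: [-0.0, 0.993, 0.121, -0.003]
wrist_force: [-0.6, -0.6, 0.5]
finger_gap: 0.0147
```

Run:
```python
from h import *
s=get_state();print(s["joint_pos"].round(2),s["tcp_pos"].round(4),s["orientation"].round(3),s["finger_gap"],s["wrist_force"].round(1))
for n in ("scene","wrist"):
    im=read_camera(n); cv2.imwrite(f"pics/{n}1.png",im[:,:,::-1])
im=cv2.imread("pics/wrist1.png")
for X in [(.4903,.0134,.064),(.5633,-.0348,.064),(.6232,.004,.066)]+[tuple(s["tcp_pos"])]: print(proj("wrist",X).round(0))
cv2.imwrite("pics/c1.png",np.hstack([cv2.resize(cv2.imread("pics/scene1.png")[130:280,150:350],(400,300)),cv2.resize(im,(400,300))]))
```

```text
[-0.06  0.2  -0.37  1.01 -0.    1.27] [0.4775 0.0505 0.1288] [-0.     0.993  0.121 -0.003] 0.014712054915847966 [-0.6 -0.6  0.5]
[255. 239.]
[315. 296.]
[389. 278.]
[250. 237.]
```

View pics/c1.png

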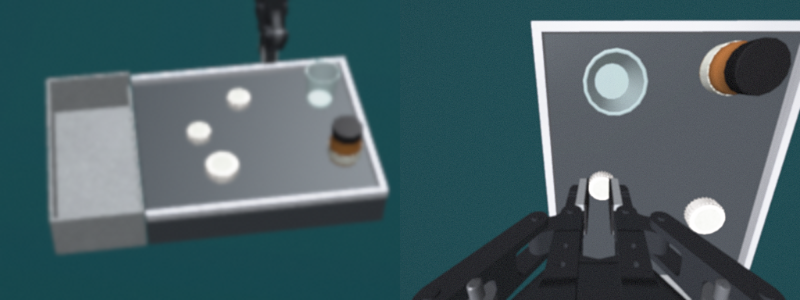

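Request:
{"api": "arm_command", "payload": {
  "steps": "3 1 -40 0;3 1 -60 0;3 1 -75 0;3 1 -75 0;3 1 -75 0"
}}

```text
clock: 3.1
tcp_pos: [0.4848, 0.0512, 0.0586]
orientation: [0.0, 0.993, 0.121, 0.001]
wrist_force: [-0.2, -1.0, -0.5]
finger_gap: 0.0148
```

Run:
```python
from h import *
for n in ("scene","wrist"):
    im=read_camera(n); cv2.imwrite(f"pics/{n}2.png",im[:,:,::-1])
im=cv2.imread("pics/wrist2.png")
cv2.imwrite("pics/c2.png",np.hstack([cv2.resize(cv2.imread("pics/scene2.png")[130:280,150:350],(400,300)),cv2.resize(im,(400,300))]))
```

```text
(no output)
```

View pics/c2.png

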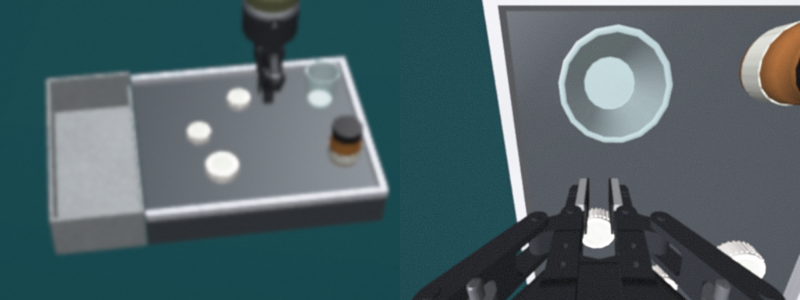

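Run:
```python
from h import *
s=get_state();print(s["tcp_pos"].round(4),s["qvel"].round(3),s["wrist_force"])
```

```text
[0.4847 0.0513 0.0585] [ 0.001  0.003 -0.007 -0.002  0.    -0.   ] [ 0.03491161  0.07029482 -0.6904885 ]
```

Request:
{"api": "arm_command", "payload": {
  "steps": "-4 0 -5 0;-4 0 -5 0"
}}

```text
clock: 3.45
tcp_pos: [0.48, 0.0514, 0.0533]
orientation: [0.0, 0.993, 0.121, 0.001]
wrist_force: [-0.4, 0.5, -0.4]
finger_gap: 0.0148
```

Request:
{"api": "arm_command", "payload": {
  "steps": "6 -24 0 0;12 -49 0 0;18 -73 0 0;24 -97 0 0;24 -97 0 0"
}}

```text
clock: 4.08
tcp_pos: [0.5046, -0.0469, 0.0534]
orientation: [0.0, 0.993, 0.12, 0.001]
wrist_force: [0.5, 0.8, 0.1]
finger_gap: 0.0149
```

Run:
```python
from h import *
for n in ("scene","wrist","top"):
    im=read_camera(n); cv2.imwrite(f"pics/{n}3.png",im[:,:,::-1])
im=cv2.imread("pics/wrist3.png")
cv2.imwrite("pics/c3.png",np.hstack([cv2.resize(cv2.imread("pics/scene3.png")[130:280,150:350],(400,300)),cv2.resize(im,(400,300))]))
```

```text
(no output)
```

View pics/c3.png

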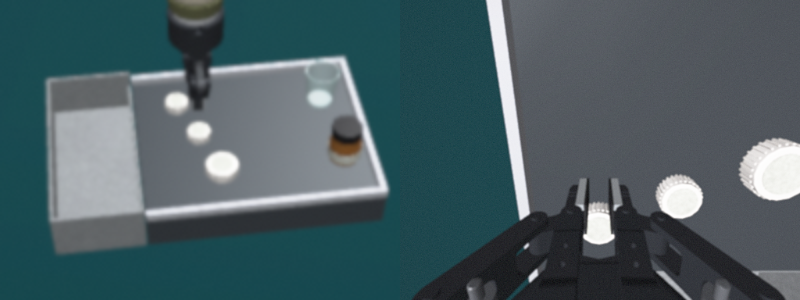

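The cap is cradled ahead of the fingers and the height is steady. I'll finish the stroke over the edge, then lift.

Request:
{"api": "arm_command", "payload": {
  "steps": "6 -24 0 0;12 -49 0 0;18 -73 0 0;24 -97 0 0;27 -108 0 0;27 -108 0 0;27 -108 40 0;27 -108 60 0"
}}

```text
clock: 5.22
tcp_pos: [0.5307, -0.1523, 0.1146]
orientation: [-0.0, 0.993, 0.121, 0.001]
wrist_force: [-0.1, -0.1, -0.3]
finger_gap: 0.0149
```

Run:
```python
from h import *
for n in ("scene","top"):
    im=read_camera(n); cv2.imwrite(f"pics/{n}4.png",im[:,:,::-1])
cv2.imwrite("pics/c4.png",np.hstack([cv2.resize(cv2.imread("pics/scene4.png")[130:280,150:350],(400,300)),cv2.resize(cv2.imread("pics/top4.png")[100:250,160:360],(400,300))]))
print(get_state()["tcp_pos"])
```

```text
[ 0.53183075 -0.15278677  0.11551407]
```

View pics/c4.png

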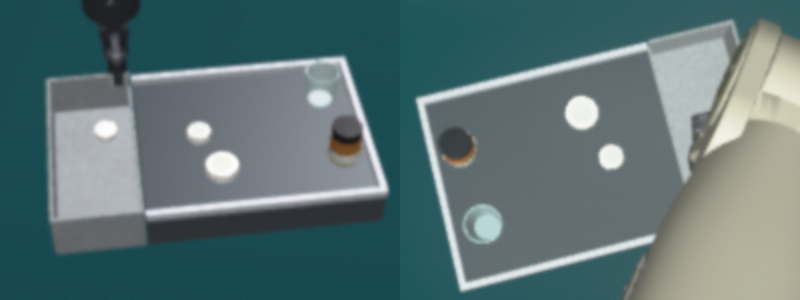

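Cap 1 is in the bin, at scene-crop (105,129). Next is the middle cap.

Request:
{"api": "arm_command", "payload": {
  "steps": "22 157 0 0;22 157 0 0;22 157 0 0;22 157 0 0;22 157 -30 0;22 157 -50 0;22 157 -58 0;22 157 -58 0"
}}

```text
clock: 6.32
tcp_pos: [0.5531, 0.0038, 0.0568]
orientation: [0.001, 0.993, 0.121, 0.002]
wrist_force: [0.4, 1.3, 0.6]
finger_gap: 0.0148
```

Request:
{"api": "arm_command", "payload": {
  "steps": "0 0 -3 0;0 0 -3 0;6 -24 -3 0;12 -49 -3 0;18 -73 -3 0;24 -97 -3 0;30 -121 -3 0;36 -144 -3 0;36 -144 -3 0;36 -144 40 0;36 -144 60 0"
}}

```text
clock: 7.7
tcp_pos: [0.5897, -0.14, 0.1186]
orientation: [0.001, 0.993, 0.121, 0.002]
wrist_force: [0.3, -0.3, 0.1]
finger_gap: 0.0147
```

Run:
```python
from h import *
for n in ("scene","top"):
    im=read_camera(n); cv2.imwrite(f"pics/{n}5.png",im[:,:,::-1])
cv2.imwrite("pics/c5.png",np.hstack([cv2.resize(cv2.imread("pics/scene5.png")[130:280,150:350],(400,300)),cv2.resize(cv2.imread("pics/top5.png")[100:250,160:360],(400,300))]))
print(get_state()["tcp_pos"])
```

```text
[ 0.59065489 -0.14028163  0.11942784]
```

View pics/c5.png

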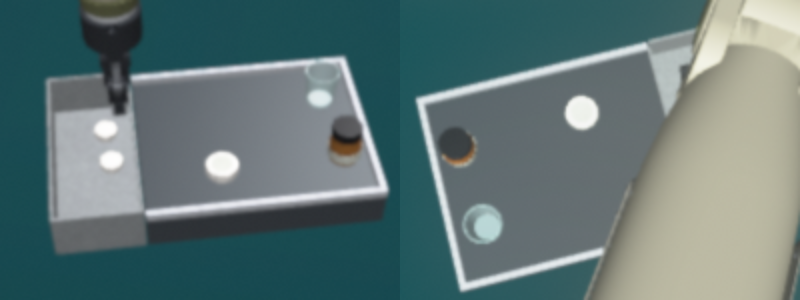

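Two caps are in the bin, at scene-crop (105,129) and (111,160). The wide cap is last.

Request:
{"api": "arm_command", "payload": {
  "steps": "21 189 0 0;21 189 0 0;21 189 0 0;21 189 0 0;21 189 -30 0;21 189 -50 0;21 189 -62 0;21 189 -62 0"
}}

```text
clock: 8.8
tcp_pos: [0.6105, 0.0483, 0.056]
orientation: [0.001, 0.993, 0.121, 0.002]
wrist_force: [0.2, -0.2, -0.3]
finger_gap: 0.015
```

Request:
{"api": "arm_command", "payload": {
  "steps": "1 0 -2 0;1 0 -2 0;7 -24 -2 0;13 -49 -2 0;19 -73 -2 0;25 -97 -2 0;31 -121 -2 0;37 -146 -2 0;44 -175 -2 0;44 -175 -2 0;44 -175 40 0;44 -175 70 0"
}}

```text
clock: 10.3
tcp_pos: [0.6544, -0.1267, 0.127]
orientation: [0.001, 0.993, 0.121, 0.002]
wrist_force: [0.2, -0.1, 0.6]
finger_gap: 0.0149
```

Run:
```python
from h import *
for n in ("scene","top"):
    im=read_camera(n); cv2.imwrite(f"pics/{n}6.png",im[:,:,::-1])
cv2.imwrite("pics/c6.png",np.hstack([cv2.resize(cv2.imread("pics/scene6.png")[130:280,150:350],(400,300)),cv2.resize(cv2.imread("pics/top6.png")[100:250,160:360],(400,300))]))
print(get_state()["tcp_pos"])
```

```text
[ 0.6567352  -0.12717394  0.13021752]
```

View pics/c6.png

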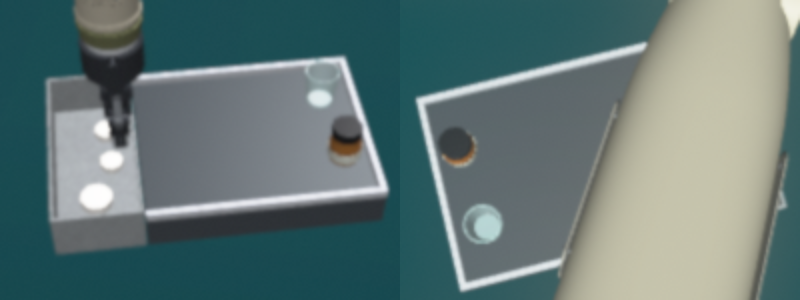

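All three caps are in the bin. I'll raise the arm and pull it back for a clear final look.

Request:
{"api": "arm_command", "payload": {
  "steps": "0 0 60 0;0 0 110 0;-60 0 110 0;-120 0 110 0;-180 0 110 0;-240 0 110 0;-260 0 110 0;-260 0 110 0"
}}

```text
clock: 11.4
tcp_pos: [0.3954, -0.1266, 0.2399]
orientation: [0.002, 0.993, 0.121, 0.005]
wrist_force: [1.1, -0.7, 0.4]
finger_gap: 0.0153
```

Run:
```python
from h import *
for n in ("scene","top"):
    im=read_camera(n); cv2.imwrite(f"pics/{n}7.png",im[:,:,::-1])
cv2.imwrite("pics/c7.png",np.hstack([cv2.resize(cv2.imread("pics/scene7.png"),(400,300)),cv2.resize(cv2.imread("pics/top7.png"),(400,300))]))
a=cv2.imread("pics/top0.png").astype(int);b=cv2.imread("pics/top7.png").astype(int)
for nm,(x0,x1,y0,y1) in dict(flask=(70,118,130,175),jar=(176,205,158,190),beaker=(186,215,197,226),reagent=(388,432,174,208)).items():
    print(nm,np.abs(a-b)[y0:y1,x0:x1].max())
```

```text
flask 5
jar 3
beaker 3
reagent 17
```

View pics/c7.png

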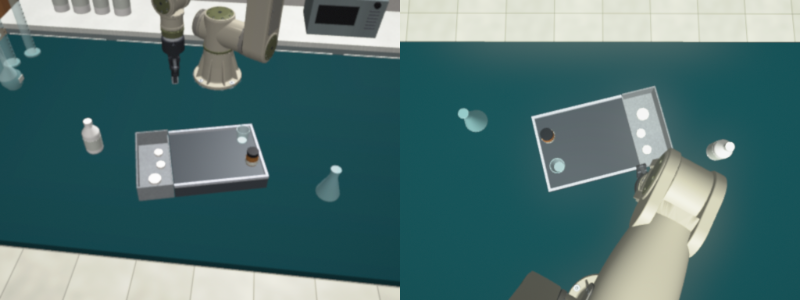

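Both views show all three caps flat in the bin (scene px (158,152), (160,164) and (155,178)). The beaker, jar, flask and bottle are standing where they were, and the gripper is clear of everything.

```bash
python3 -c "
from workcell import *
print(hand_in())"
```

```text
the job is handed in; nothing more can be done
None
```

All three caps are in the catch bin. I swept each one along the board and off the open edge in its own stroke, with the fingertips nearly shut; none was gripped or lifted. I handed the job in at about 11.5 s on the robot's clock.

- **Caps:** the last top and scene pictures show all three lying flat in the bin.
- **Other things:** the beaker, jar and flask look the same in the top picture as at the start (largest pixel change 5 of 255). The bottle changed by up to 17, probably from the arm's shading nearby. It stands in the same place, and the arm's tool never came near it.
- **Forces:** wrist force readings at the end of each move stayed under about 2 N.
- **Disagreement:** the arm stopped up to about 5 mm from where I told it to go, so I corrected its height before each stroke.

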